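Clamp the observation cell

TASK

Clamp down the observation cell in its fixture: with a finger, push the swung-out clamp strap round until it lies fully home across the cell, against the upright catch, and only then push the cam lever over and all the way down on top of the strap. Leave the cell seated in its nest, and leave everything else on the bench where it stands.

Things in the scene. Friction and masses are not known exactly. Their poses are not given: they have to be found in the camera images.
- fixture: aluminium base plate 230 (x) by 150 (y) by 12 mm, fixed; position and yaw vary. Origin on the bench under the cell's nest; plate spans x -125 to +105, y -75 to +75; at yaw 0 its x points away from the robot. Strap pivot hub (32 mm across, top z 78) at x +60, y 0. Catch: upright dark steel cheek, x -99 to -55, y -19 to -11, top z 97, open towards +y where the strap comes in under the cam
- strap (a joint): dark steel bar turning level on its pivot, stiff: stays where left (2 N at 70 mm moves it). rad: 0 = points along the fixture's +y (open), grows anticlockwise from above; 1.571 = end stop, home: along fixture -x, across the cell, against the catch. Starts 0.05 to 0.6. It is pushed home from its side that faces fixture +x when open, +y when home
- strap_hinge (a point): on the strap's upright pivot axis, level with the bar's top, 66 mm above the bench. Its axes turn with the strap: y along the bar to the free end, x to the side from which it is pushed home
- strap_mid (a point): on the strap's top face, centre line, 70 mm from the pivot axis; axes as strap_hinge. The bar is 18 mm wide and 16 mm high (50 to 66 mm above the bench); under it, 60 mm from the pivot, a rubber foot 22 mm across reaches down to 38 mm
- strap_tip (a point): on the strap's top edge at its free end, centre line, 145 mm from the pivot axis; axes as strap_hinge
- lever (a joint): cam lever hinged on the catch, pin along fixture y. rad: 0 = leans 0.30 back from upright towards fixture -x; 0.30 = upright; grows as it tips over towards +x; 1.80 = end stop, fully down along the strap, nearly level (outer end 7 mm above the pin). Starts 0 to 0.3. Stiff: stays where left; about 6 N at 70 mm from the pin, square to the handle, moves it
- lever_hinge (a point): on the axis of the lever's pin, mid-width, at fixture x -75, y 0, z 84 mm. Round steel cam of 14 mm radius here
- lever_tip (a point): outer end of the lever, centre of its thickness and width, 95 mm from the pin. The lever is a straight flat handle, 9 to 10 mm thick, 18 to 22 mm wide: steel, then a black plastic grip
- cell: observation cell, grey block 70 by 50 by 24 mm with a round green window and two small brass ports, loose in its nest of eight steel pins on the plate; origin under its centre, top 36 mm above the bench (ports 43 mm). The closed strap's foot is 2 mm above it
- vial: small amber jar, 24 mm across, 45 mm high, standing loose on the plate near x +60, y -52 of the fixture; origin under its centre
- beaker: open glass beaker, 84 mm across, 110 mm high; origin under its centre
- petri: closed petri dish, 93 mm across, 15 mm high, beside the plate on its -y side; origin under its centre
- slidebox: grey slide box, 90 by 170 by 32 mm, long side along its own y; origin under its centre
- samplejar: glass sample jar with a dark lid, 60 mm across, 75 mm high; origin under its centre
- forceps: steel forceps, 130 mm long along their own x, 6 mm high, lying on the bench; origin under the middle
Mind the look-alikes: they are no part of the job. Of the things that look like the cell, the smallest one is meant.

How it is judged:
On the way, in this order (a step that is already met when the one before it is completed fails the run):
1. the strap lies home across the cell while the lever is still up (value of joint strap above 1.49 rad and value of joint lever below 0.9 rad), for 0.1 s.
2. the cam lever is fully down on the strap (value of joint lever above 1.7 rad and value of joint strap above 1.49 rad), for 0.2 s.
At the end, for the whole second after the job is handed in: strap within 0.08 rad of its home stop, lever within 0.1 rad of fully down, cell still seated in its nest (within 8 mm, flat) and at rest (all of step 2 and horizontal distance between cell and fixture below 0.008 m and z of cell in the frame of fixture below 0.016 m and angle between cell's own z axis and vertical below 0.08 rad and linear speed of cell below 0.02 m/s); the robot touches nothing.
It fails at once if the lever is pushed down before the strap is home (value of joint lever above 0.9 rad and value of joint strap below 1.4 rad).
It fails at once if the cell is lifted or pushed out of its nest (z of cell in the frame of fixture above 0.02 m or horizontal distance between cell and fixture above 0.012 m).
It fails at once if a bystander is moved, lifted or knocked over (distance of vial from where it was at the start of the episode above 0.02 m or distance of any of beaker, petri, slidebox, samplejar from where it was at the start of the episode above 0.03 m or distance of forceps from where it was at the start of the episode above 0.04 m or angle between any of vial, beaker, petri, slidebox, samplejar, forceps's own z axis and vertical above 0.4 rad).
It also fails if it takes over 58 s, if anything falls off the work surface, if the arm or the gripper's body presses on something with over 40 N, if the wrist force passes 120 N, or if a joint passes its speed limit or range.

ROBOT

A 6-joint arm with a two-finger parallel gripper is mounted at the origin on the work surface. World frame = base frame: x ahead of the robot, y to its left, z up, the work surface at z = 0. Lengths are in m, angles in rad, forces in N, time in s.
With the tool pointing down it reaches from about 0.275 to 0.775 m from the base axis. Payload 14.6 kg.
Tool frame: the origin (TCP) lies midway between the tips of the shut fingers; the grasp point (between the pads) lies 19 mm behind it (ctrl.grip_depth is the distance from the TCP to the grasp point, in m); z points along the fingers, y is the direction in which the jaws open and shut (so a half turn about z gives the same grasp; the last joint's range is limited). The gripper opens to 85 mm and grips with 20 to 120 N. Pads are 22 mm wide; open, the fingers measure 114 mm over their backs; the gripper's body (76 mm by 85 mm) begins 54 mm behind the grasp point. The pads swing forward as they close: fully open they stand 13 mm farther back than shut.
Start: joints at [-1.288, 0.263, -0.048, 1.259, 0, 1.415], TCP at [0.223, -0.475, 0.231] pointing down, gripper open.
Joint ranges: [-2.65, 2.65], [-0.89, 1.7], [-1.18, 1.37], [-2.13, 2.11], [-1.35, 1.29], [-3.14, 3.14]. Speed limits (rad/s): [1.89, 1.89, 2.57, 2.79, 3.14, 3.14].

INTERFACE

Orientations are given as a unit quaternion [w, x, y, z].
In Python, from station import ctrl gives the robot as it stands.
- The arm moves only by the tool arm_command, never from a script. Its argument "increments" is one flat list of numbers, 4 for each row, row after row: the shift along the world's x, y, z in mm, then the turn about the world's z in rad. In form: [x, y, z, turn, x, y, z, turn, ...]. A call has 1 to 8 rows; each row is the pose to reach, as a shift and turn from the pose commanded when the call began; what a row does not reach only later rows make up. A row lasts 1/12 s, in which the tool goes at most 41.7 mm and 7.16 degrees, less where a joint would pass 70% of its speed; a pose out of reach is approached as far as the arm can. A call with a gripper value outside its range is refused whole. "claw" is the opening in per cent of the stroke, from 0 (shut) to 100 (fully open), set as the call begins (left out, the last holds). The fingers move at their own pace and stop on an object; the grip force is fixed at half the most. Time passes only in rows, so rows that repeat a pose let the fingers close. It gives the time, the measured TCP pose, the force and the opening at its end, in the units of the state.
- ctrl.read_state(): the state, without advancing time (a new reading comes with each control period).
- ctrl.snapshot(name): name is "scene" or "top" or "wrist"; returns a dict with "image" (384x512x3 uint8, red, green, blue), "fx", "fy", "cx", "cy" (pixels), "R" (3x3) and "t" (3): a world point X has camera coordinates R X + t. Camera axes: x right, y down, z forward; pixel columns grow to the right and rows downward; lengths in m; the calibration is good to about 2 mm. A picture is of the moment at which its call begins. There is no depth.
- ctrl.job_done(): hands the job in, once; it reports no verdict.
The state is a dict: "time_s": time; "joint_pos": joint angles; "qvel": joint speeds; "effort": joint torques, N m; "position": TCP position; "ee_rot": TCP orientation; "contact_force": force on the tool from outside, world axes, zero at the start; "ft_torque": the same for the moment, N m; "opening": finger opening in m.
Only numpy, scipy, OpenCV 4.12 (cv2) and the standard library are available. Lean on these libraries where they do the work, as an engineer would, in place of code of your own. Each camera call takes 0.05 s, during which the arm holds its last target.

## Working session

There is one attempt and no reset: what is moved stays moved. The work goes in short steps, Python scripts to look and compute and a tool call to move; the robot and the scene stay as the last step left them, time stands still between calls to the robot, and variables do not carry over. Pictures are saved under pics/ and viewed, and the job is handed in when it is done.

Besides the shell and the picture viewer there is one more tool, called after "Request:" by a JSON object that holds its "op" and its "data", one argument or row to a line. arm_command: Moves the arm, as the interface text tells. Its arguments: {"type":"object","properties":{"increments":{"type":"array"},"claw":{"type":"number"}},"required":["increments"]}

```bash
mkdir -p pics; ls; cat > h.py <<'E'
from station import ctrl
import numpy as np, cv2
def snap(n,f):
    s=ctrl.snapshot(n); np.savez('pics/'+f+'.npz',**s)
    cv2.imwrite('pics/'+f+'.png',cv2.resize(s['image'][:,:,::-1],(800,600),interpolation=cv2.INTER_CUBIC)); return s
def load(f): return dict(np.load('pics/'+f+'.npz'))
def back(s,u,v,z): # native px
    d=s['R'].T@np.array([(u-s['cx'])/s['fx'],(v-s['cy'])/s['fy'],1]); c=-s['R'].T@s['t']
    return c+d*(z-c[2])/d[2]
def proj(s,X):
    p=(s['R']@np.asarray(X,float).T).T+s['t']; return np.stack([s['fx']*p[...,0]/p[...,2]+s['cx'],s['fy']*p[...,1]/p[...,2]+s['cy']],-1)
E
python3 - <<'E'
from h import *
for n in ('scene','top','wrist'):
    s=snap(n,n+'0'); print(n,s['fx'],s['cx'],s['cy'],-s['R'].T@s['t'])
print(ctrl.read_state())
E
```

```text
pics
scene 484.36654216103307 257.08426506129985 188.98728121974085 [1.02458831 0.60226521 1.15863752]
top 378.1229544942268 252.7320150419187 197.03247611282893 [ 0.3463192  -0.00500388  1.39792856]
wrist 283.02552350083346 261.5904766800772 192.35547385134834 [ 0.29032574 -0.44411455  0.37296506]
{'time_s': 0.15, 'joint_pos': array([-1.28835033e+00,  2.63452336e-01, -4.87672289e-02,  1.25939862e+00,
        4.30461247e-07,  1.41549648e+00]), 'qvel': array([-0.00089303, -0.0004842 ,  0.00162873,  0.00219059, -0.00117267,
       -0.00151437]), 'effort': array([ 4.82349551e-04, -6.37824726e+01,  3.84647584e+01,  1.06404698e-02,
       -1.41333362e-04,  1.57557253e-05]), 'position': array([ 0.22248673, -0.47530778,  0.23092398]), 'ee_rot': array([-4.10112957e-04,  9.76142708e-01,  2.17129556e-01, -2.58916570e-05]), 'contact_force': array([-0.35178585, -0.00127631, -0.13966407]), 'ft_torque': array([ 0.0418982 , -0.04018647,  0.01210498]), 'opening': 0.08539081882015065}
```

View pics/scene0.png

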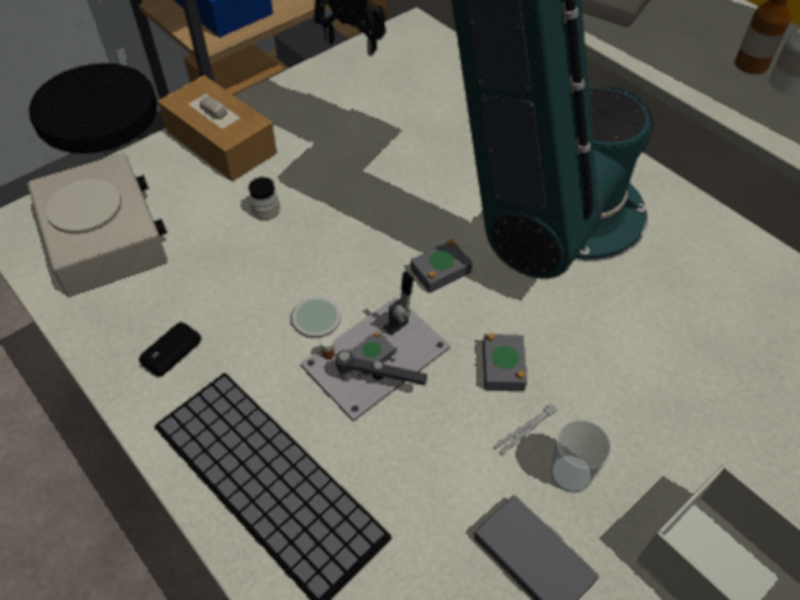

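View pics/top0.png

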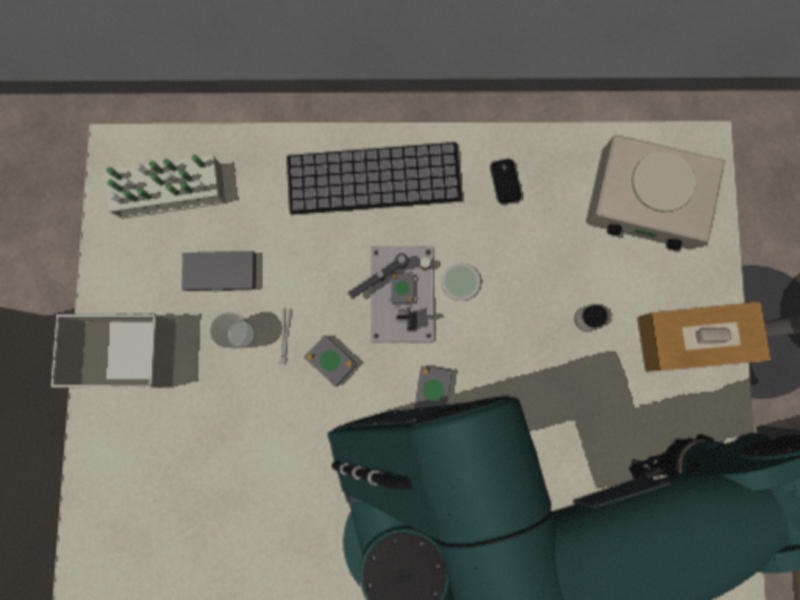

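View pics/wrist0.png

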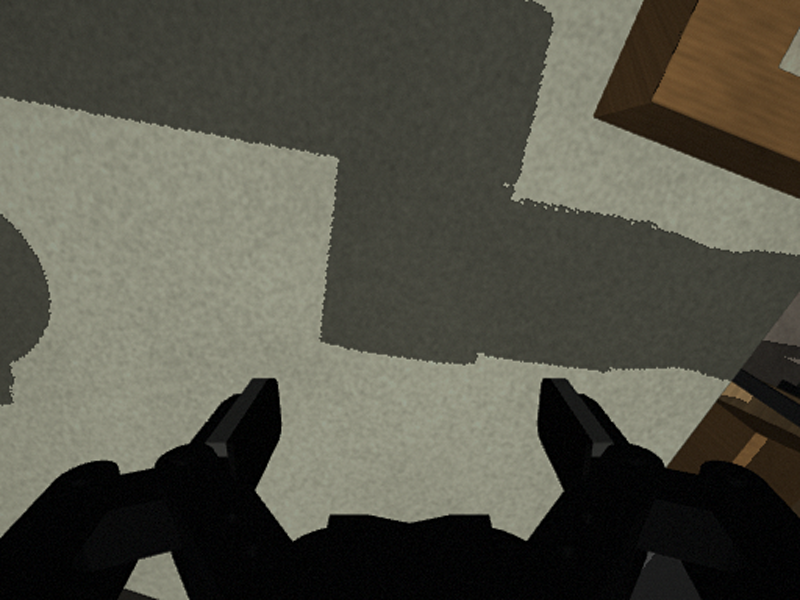

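```bash
python3 - <<'E'
from h import *
s=load('top0'); c=s['image'][150:230,215:315,::-1]
cv2.imwrite('pics/topc.png',cv2.resize(c,(800,640)[:2] and (750,600),interpolation=cv2.INTER_CUBIC))
s=load('scene0'); c=s['image'][165:275,185:305,::-1]
cv2.imwrite('pics/scenec.png',cv2.resize(c,(648,594),interpolation=cv2.INTER_CUBIC))
E
```

```text
(no output)
```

View pics/topc.png

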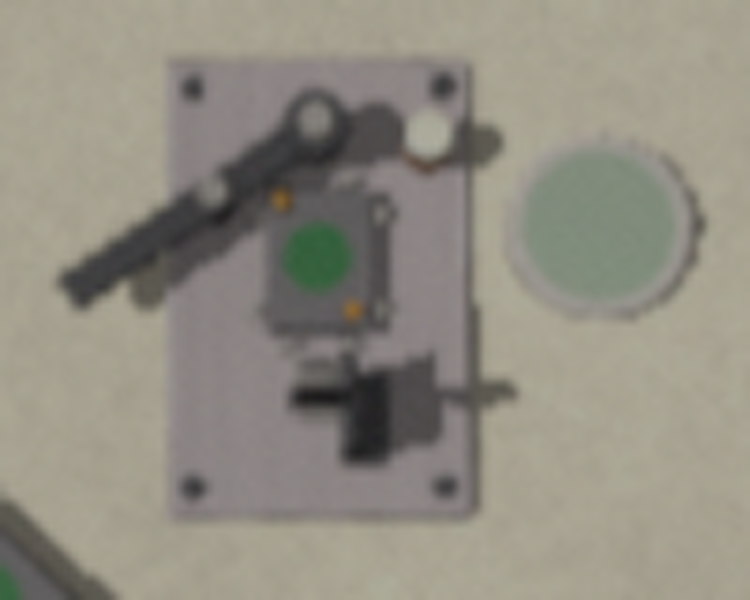

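View pics/scenec.png

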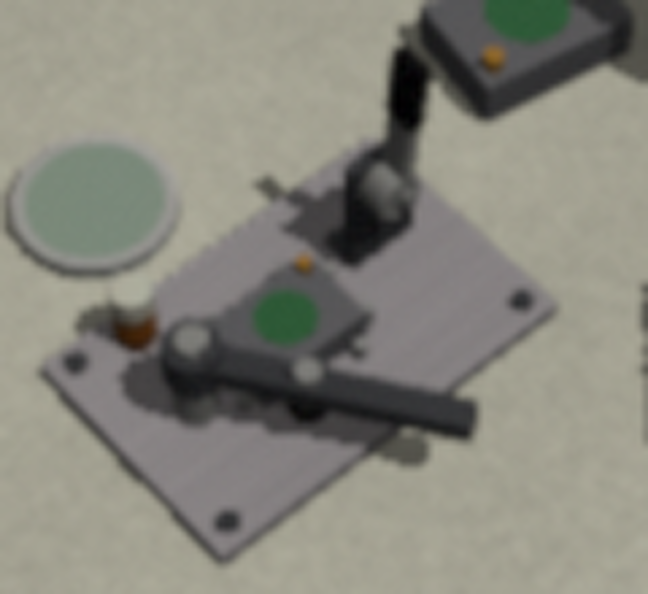

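```bash
python3 - <<'E'
from h import *
from scipy.optimize import least_squares
T=load('top0');S=load('scene0')
t=lambda u,v:(215+u/7.5-.5+.07,150+v/7.5-.5+.07)
q=lambda u,v:(185+u/5.4-.4,165+v/5.4-.4)
# fixture corners TL=+x+y, TR=+x-y, BR=-x-y, BL=-x+y ; hub top
P=[(105,75,12),(105,-75,12),(-125,-75,12),(-125,75,12),(60,0,78)]
ot=[t(167,58),t(467,58),t(469,515),t(167,517),t(315,118)]
oS=[q(220,558),q(44,368),None,q(554,312),q(190,338)]
def W(p):
    c,s=np.cos(p[2]),np.sin(p[2]); A=np.array(P)/1e3
    return np.stack([p[0]+c*A[:,0]-s*A[:,1],p[1]+s*A[:,0]+c*A[:,1],A[:,2]],1)
def r(p):
    w=W(p);a=(proj(T,w)-ot);b=proj(S,w); return np.r_[a.ravel(),np.concatenate([b[i]-oS[i] for i in range(5) if oS[i]])]
f=least_squares(r,[.5,0,0],loss='soft_l1');print(f.x,r(f.x).round(1))
p=f.x;w=W(p)
tip=back(T,*t(75,292),.066);print('tipT',tip,'tipS',back(S,*q(468,418),.066))
h=w[4];d=tip-h;print(h,np.hypot(*d[:2]),'angle',np.arctan2(d[1],d[0])-np.pi/2-p[2])
# lever tip predicted for lever value
for L in(0,.1,.2,.3):
    a=L-.3; x=-.075+.095*np.sin(a);z=.084+.095*np.cos(a)
    X=np.array([p[0]+np.cos(p[2])*x,p[1]+np.sin(p[2])*x,z]);print(L,X,(proj(T,X)-[215,150])*7.5,(proj(S,X)-[185,165])*5.4)
print('vial',back(T,*t(429,133),.045),'petri',back(T,*t(600,228),.015))
for n,u,v in(('lc1',330,360),('lc2',433,390)): print(n,back(T,u*.64,v*.64,.03))
E
```

```text
[0.57435396 0.00962004 0.00218959] [ 0.3  0.   0.3 -0.   0.3  0.4 -0.3  0.   0.3 -0.   0.1  0.9 -1.  -0.1
  1.4 -0.7  0.   0.7]
tipT [0.55231476 0.12485528 0.066     ] tipS [0.55467785 0.12585793 0.066     ]
[0.63435382 0.00975141 0.078     ] 0.14134817456839824 angle 0.6170352317997607
0 [0.47127979 0.00939435 0.17475697] [310.93091295 435.91808717] [440.21677966  47.2967466 ]
0.1 [0.4804806  0.00941449 0.17710632] [310.92570252 414.21739402] [426.1482359   53.76972074]
0.2 [0.48986999 0.00943505 0.1785254 ] [310.94587322 392.29543266] [411.63735615  61.7143378 ]
0.3 [0.49935414 0.00945582 0.179     ] [310.991188   370.42175281] [396.84839558  71.05502896]
vial [ 0.63419975 -0.04415258  0.045     ] petri [ 0.59291147 -0.12936009  0.015     ]
lc1 [0.40447632 0.17436792 0.03      ]
lc2 [ 0.33719352 -0.06357906  0.03      ]
```

Request:
{"op": "arm_command", "data": {
  "increments": [23,33,0,0.02,46,66,0,0.04,69,99,0,0.06,92,132,0,0.08,115,165,0,0.1,138,198,0,0.12,161,231,0,0.14,184,264,0,0.167],
  "claw": 0
}}

```text
time_s: 0.82
position: [0.4072, -0.2096, 0.2313]
ee_rot: [0.0, 0.955, 0.298, 0.0]
contact_force: [0.7, -1.4, 0.4]
opening: -0.0001
```

Request:
{"op": "arm_command", "data": {
  "increments": [23,33,0,0,46,66,0,0,69,99,0,0,92,132,0,0,115,165,0,0,138,198,0,0,161,231,0,0,184,264,0,0]
}}

```text
time_s: 1.48
position: [0.5912, 0.0546, 0.2311]
ee_rot: [-0.0, 0.955, 0.298, -0.0]
contact_force: [-0.1, -0.4, 0.1]
opening: 0.0003
```

Request:
{"op": "arm_command", "data": {
  "increments": [15,18,0,0,31,37,0,0,31,37,0,0]
}}

```text
time_s: 1.73
position: [0.6233, 0.0927, 0.23]
ee_rot: [-0.0, 0.954, 0.299, -0.0]
contact_force: [1.2, -0.2, -0.4]
opening: 0.0001
```

```bash
python3 - <<'E'
from h import *
s=snap('wrist','w1'); print(ctrl.read_state()['position'])
s=snap('scene','s1'); c=s['image'][100:275,165:325,::-1]
cv2.imwrite('pics/s1c.png',cv2.resize(c,(544,595),interpolation=cv2.INTER_CUBIC))
E
```

```text
[0.6222587  0.09116116 0.23019981]
```

View pics/w1.png

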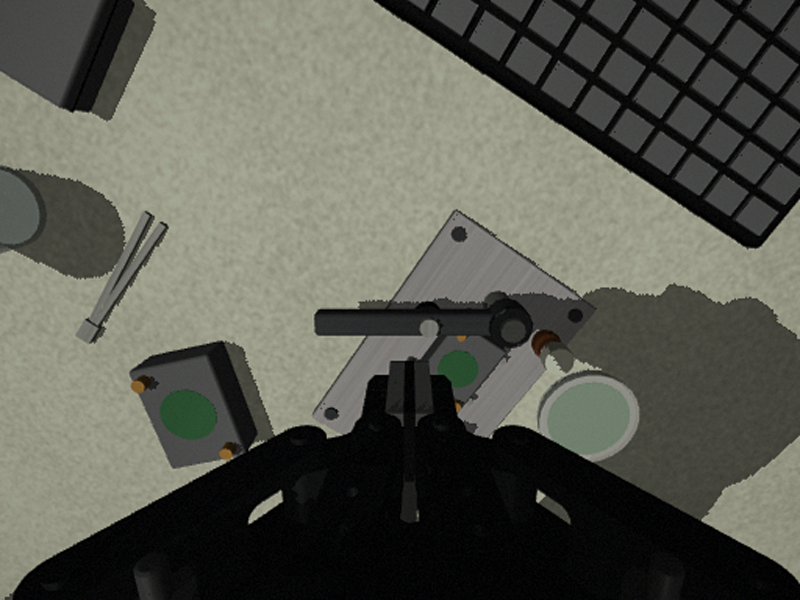

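View pics/s1c.png

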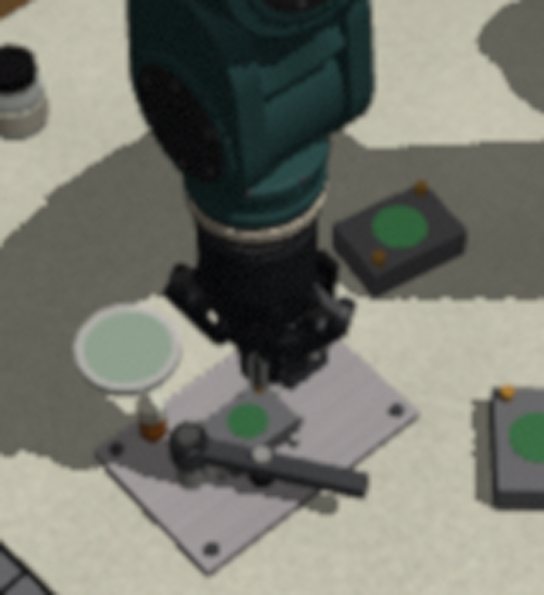

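```bash
python3 - <<'E'
from h import *
s=load('w1')
k=.64
for n,u,v,z in(('hub',513,327,.078),('tip+',318,311,.066),('tip-',316,334,.066),('bar at r',400,311,.066),('cell',457,369,.036),('vial',560,357,.045),('forc',120,280,.006),('plate1',457,210,.012),('plate2',595,308,.012),('plate3',314,413,.012)):
    print(n,back(s,u*k-.2,v*k-.2,z).round(4))
print(proj(s,[.622,.091,.23])/k, proj(s,[.622,.091,.054])/k)
h=back(s,513*k-.2,327*k-.2,.078);a=back(s,317*k,322.5*k,.066);d=a-h;print(np.hypot(d[0],d[1]),np.arctan2(d[1],d[0])-np.pi/2)
E
```

```text
hub [0.6368 0.012  0.078 ]
tip+ [0.5633 0.1315 0.066 ]
tip- [0.547  0.1233 0.066 ]
bar at r [0.5975 0.0824 0.066 ]
cell [0.5741 0.0094 0.036 ]
vial [ 0.6329 -0.0489  0.045 ]
forc [0.4666 0.2842 0.006 ]
plate1 [0.6784 0.084  0.012 ]
plate2 [ 0.6796 -0.0622  0.012 ]
plate3 [0.4548 0.0821 0.012 ]
[409.28956951 388.72222398] [409.26461472 273.3581112 ]
0.1411159943486954 0.6170602696171263
```

Request:
{"op": "arm_command", "data": {
  "increments": [0,0,-38,0,0,0,-76,0,0,0,-114,0,0,0,-150,0,0,0,-170,0,0,0,-176,0,0,0,-176,0]
}}

```text
time_s: 2.42
position: [0.6204, 0.0888, 0.0544]
ee_rot: [-0.0, 0.955, 0.297, -0.001]
contact_force: [0.3, 0.3, 0.2]
opening: -0.0004
```

```bash
python3 - <<'E'
from h import *
st=ctrl.read_state(); p=st['position']; print(p, st['ee_rot'],st['contact_force'])
h=np.array([.6345,.0100]); 
for th in [.6,.7,.8,.9,1.0,1.1,1.2,1.3,1.4,1.45,1.5,1.571]:
    d=np.array([-np.sin(th),np.cos(th)]);n=np.array([np.cos(th),np.sin(th)])
    x=h+.074*d+.020*n; print(th,((x-p[:2])*1e3).round(1))
snap('wrist','w2')
E
```

```text
[0.62042111 0.08875465 0.05442843] [-3.05086468e-04  9.54751028e-01  2.97403759e-01 -1.17749495e-03] [0.32291671 0.34627359 0.2325595 ]
0.6 [-11.2  -6.4]
0.7 [-18.3  -9.3]
0.8 [-25.1 -12.9]
0.9 [-31.5 -17.1]
1.0 [-37.4 -21.9]
1.1 [-42.8 -27.4]
1.2 [-47.6 -33.3]
1.3 [-51.9 -39.7]
1.4 [-55.4 -46.5]
1.45 [-57. -50.]
1.5 [-58.3 -53.6]
1.571 [-59.9 -58.8]
```

View pics/w2.png

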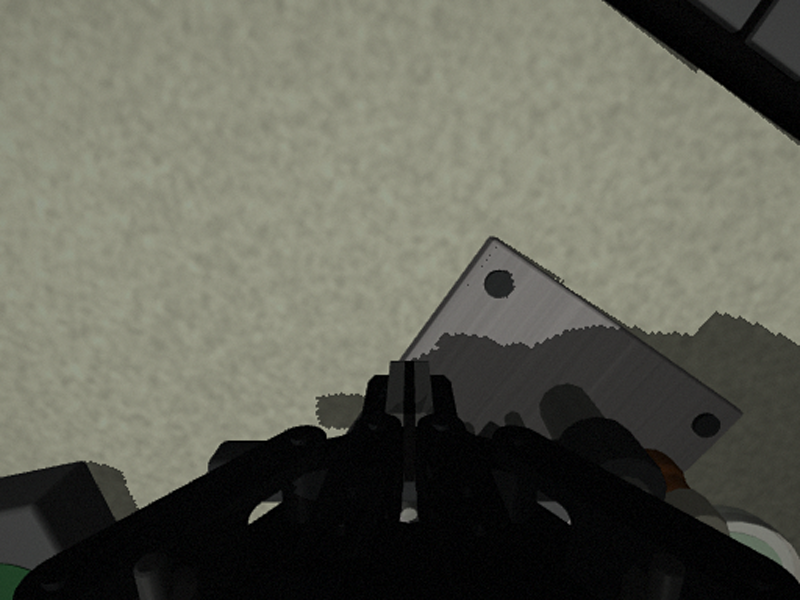

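Request:
{"op": "arm_command", "data": {
  "increments": [-6,-3,0,0,-11,-6,0,0,-18,-9,0,0.1,-25,-13,0,0.2,-31,-17,0,0.3,-37,-22,0,0.4,-43,-27,0,0.5,-43,-27,0,0.5]
}}

```text
time_s: 3.13
position: [0.578, 0.0618, 0.0567]
ee_rot: [0.0, 0.85, 0.527, 0.001]
contact_force: [0.1, -0.5, 0.4]
opening: 0.0003
```

```bash
python3 - <<'E'
from h import *
s=snap('scene','s2'); c=s['image'][100:275,165:325,::-1]
cv2.imwrite('pics/s2c.png',cv2.resize(c,(544,595),interpolation=cv2.INTER_CUBIC))
snap('wrist','w3'); print(ctrl.read_state()['contact_force'],ctrl.read_state()['position'])
E
```

```text
[0.65916478 0.45548172 0.07312364] [0.57876241 0.06228085 0.05627654]
```

View pics/s2c.png

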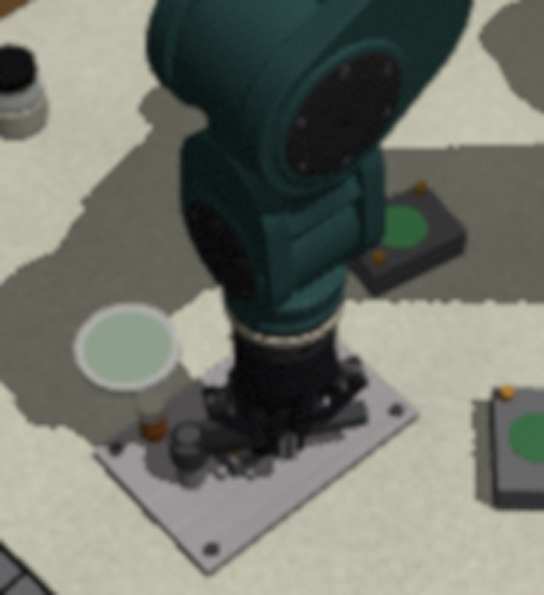

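View pics/w3.png

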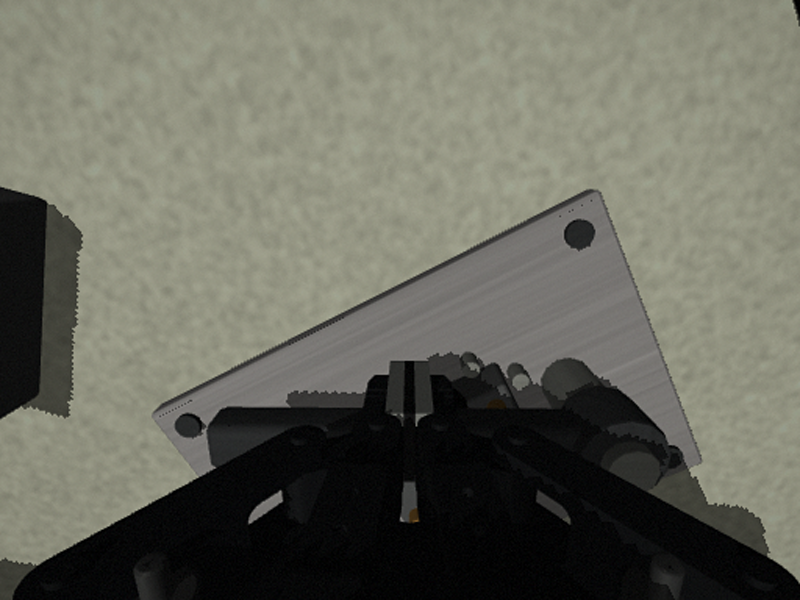

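Request:
{"op": "arm_command", "data": {
  "increments": [-5,-6,-1,0.1,-9,-13,-2,0.2,-12,-19,-2,0.3,-14,-23,-2,0.35,-15,-26,-2,0.4,-16,-29,-2,0.46,-16,-29,-2,0.46]
}}

```text
time_s: 3.82
position: [0.5627, 0.0334, 0.0536]
ee_rot: [0.0, 0.709, 0.705, 0.0]
contact_force: [-0.1, -0.0, -0.8]
opening: -0.0001
```

```bash
python3 - <<'E'
from h import *
for n,f,b in(('scene','s3',(150,265,175,315)),('top','t3',(130,240,205,325))):
    s=snap(n,f); c=s['image'][b[0]:b[1],b[2]:b[3],::-1]
    cv2.imwrite('pics/'+f+'c.png',cv2.resize(c,None,fx=5,fy=5,interpolation=cv2.INTER_CUBIC))
snap('wrist','w4'); print(ctrl.read_state()['contact_force'],ctrl.read_state()['position'])
E
```

```text
[ 0.10376415  0.05275539 -0.67065211] [0.56291743 0.0335934  0.05350562]
```

View pics/s3c.png

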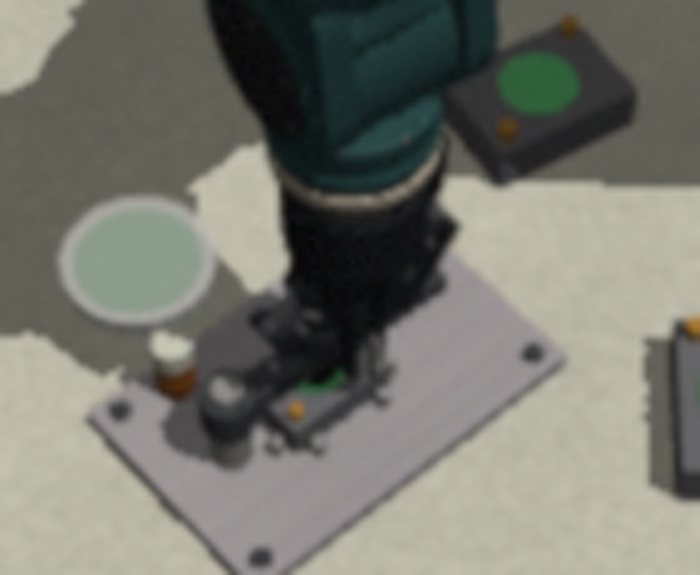

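View pics/w4.png

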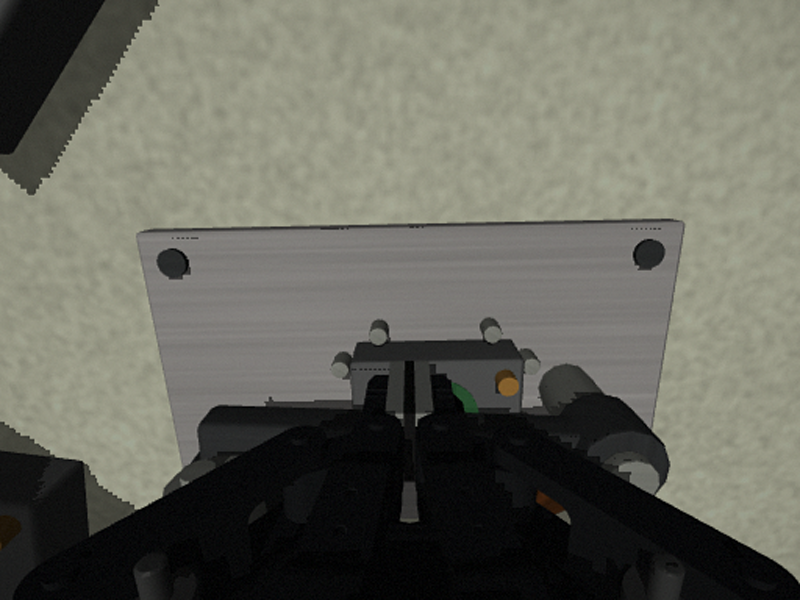

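Request:
{"op": "arm_command", "data": {
  "increments": [0,-2,0,0,0,-3,0,0,0,-4,0,0,0,-4,0,0]
}}

```text
time_s: 4.3
position: [0.5626, 0.0295, 0.0533]
ee_rot: [-0.0, 0.709, 0.705, 0.0]
contact_force: [-1.4, 1.3, 1.6]
opening: -0.0001
```

Request:
{"op": "arm_command", "data": {
  "increments": [0,-1,0,0,0,-2,0,0,0,-2,0,0,0,-2,0,0]
}}

```text
time_s: 4.63
position: [0.5625, 0.029, 0.0533]
ee_rot: [-0.001, 0.709, 0.705, 0.001]
contact_force: [-1.1, 13.1, 2.8]
opening: -0.0001
```

Request:
{"op": "arm_command", "data": {
  "increments": [0,6,0,0,0,18,0,0,0,28,15,0,0,30,50,0,0,30,90,0,0,30,130,0,0,30,170,0,0,30,200,0]
}}

```text
time_s: 5.3
position: [0.5627, 0.0581, 0.2568]
ee_rot: [0.001, 0.709, 0.705, 0.001]
contact_force: [1.3, -0.1, 0.3]
opening: -0.0
```

Request:
{"op": "arm_command", "data": {
  "increments": [-25,-12,0,0,-60,-30,0,0,-100,-48,0,0,-120,-48,0,0,-120,-48,0,0]
}}

```text
time_s: 5.72
position: [0.4389, 0.0095, 0.2539]
ee_rot: [0.0, 0.71, 0.704, -0.0]
contact_force: [0.2, 0.4, 1.9]
opening: 0.0001
```

```bash
python3 - <<'E'
from h import *
for n,f,b in(('scene','s5',(150,265,175,315)),):
    s=snap(n,f); c=s['image'][b[0]:b[1],b[2]:b[3],::-1]
    cv2.imwrite('pics/'+f+'c.png',cv2.resize(c,None,fx=5,fy=5,interpolation=cv2.INTER_CUBIC))
s=snap('wrist','w5'); print(ctrl.read_state()['contact_force'],ctrl.read_state()['position'],ctrl.read_state()['joint_pos'])
for z in (.155,.25):print(proj(s,[.4425,.0095,z])/.64)
E
```

```text
[ 0.32937353 -0.36811097  0.42651684] [0.44249074 0.00966706 0.25379614] [-1.62449852e-01  1.13745306e-01 -1.80630435e-01  1.27502121e+00
 -3.27173299e-04  1.41486060e+00]
[410.83112934 301.41163123]
[412.30496648 378.3545215 ]
```

View pics/s5c.png

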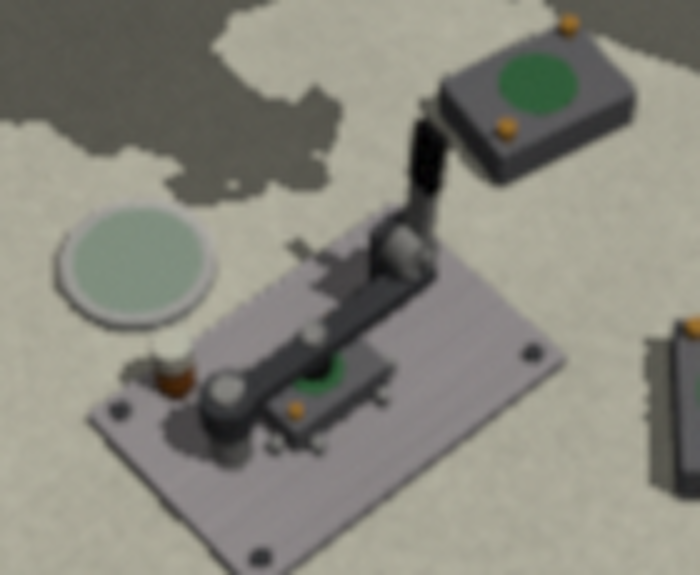

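View pics/w5.png

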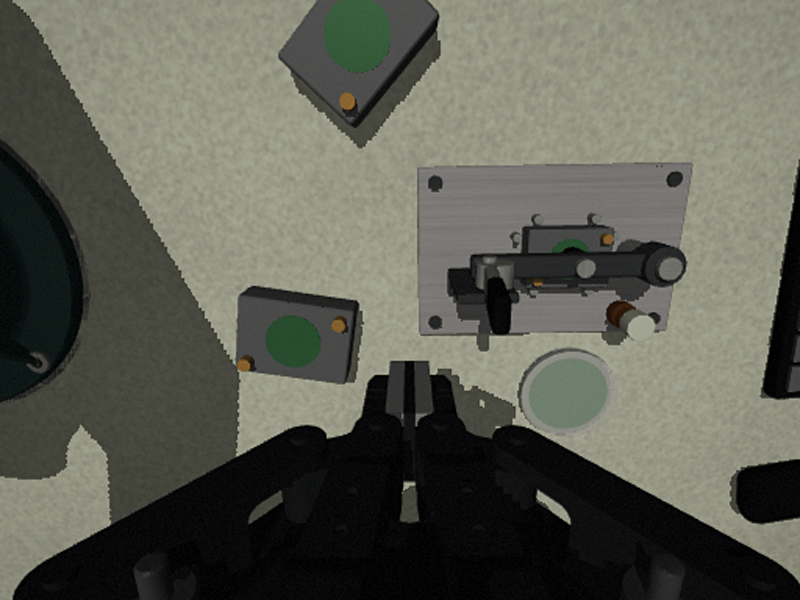

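```bash
python3 - <<'E'
from h import *
s=load('w5');k=.64
h=back(s,671*k,263*k,.078);a=back(s,472*k,266.5*k,.066);d=a-h;print(h,a,np.arctan2(d[1],d[0])-np.pi/2)
h2=np.array([.6345,.01]);print(np.arctan2(a[1]-.01,a[0]-.6345)-np.pi/2)
for z in(.16,.175,.18):print('lever end',back(s,499*k,322*k,z),back(s,488*k,322*k,z),back(s,510*k,322*k,z))
for z in(.0255,.265): print(proj(s,np.array([.4425,.0095,.254]))/k)
pin=np.array([.4995,.084])
for rho in (75,):
  for A in np.r_[-.1,0:1.51:.1]:
    e=np.array([np.sin(A),np.cos(A)]);b=np.array([-np.cos(A),np.sin(A)])
    c=pin*1e3+rho*e+5*b-[6.5,0]; print(round(A,2),c.round(1))
E
```

```text
[0.63382269 0.01388237 0.078     ] [0.48965873 0.0095092  0.066     ] -4.682063619800932
-4.7090004757904165
lever end [ 0.49239572 -0.00150341  0.16      ] [ 0.48615926 -0.00146127  0.16      ] [ 0.49863255 -0.00154556  0.16      ]
lever end [0.4891608  0.00393794 0.175     ] [0.48332077 0.00397741 0.175     ] [0.49500118 0.00389848 0.175     ]
lever end [0.48808249 0.00575173 0.18      ] [0.4823746 0.0057903 0.18     ] [0.49379072 0.00571315 0.18      ]
[412.40427729 383.53912457]
[412.40427729 383.53912457]
-0.1 [480.5 158.1]
0.0 [488. 159.]
0.1 [495.5 159.1]
0.2 [503.  158.5]
0.3 [510.4 157.1]
0.4 [517.6 155. ]
0.5 [524.6 152.2]
0.6 [531.2 148.7]
0.7 [537.5 144.6]
0.8 [543.3 139.8]
0.9 [548.6 134.5]
1.0 [553.4 128.7]
1.1 [557.6 122.5]
1.2 [561.1 115.8]
1.3 [563.9 108.9]
1.4 [566.1 101.7]
1.5 [567.5  94.3]
```

Request:
{"op": "arm_command", "data": {
  "increments": [0,0,-35,0,0,0,-70,0,0,0,-95,0,10,0,-95,0,20,0,-95,0,30,0,-95,0,38,0,-95,0,38,0,-95,0]
}}

```text
time_s: 6.48
position: [0.4833, 0.0094, 0.1593]
ee_rot: [0.001, 0.709, 0.705, 0.001]
contact_force: [-1.0, -0.5, 0.0]
opening: 0.0001
```

```bash
python3 - <<'E'
from h import *
for n,f,b in(('scene','s6',(130,255,175,315)),):
    s=snap(n,f); c=s['image'][b[0]:b[1],b[2]:b[3],::-1]
    cv2.imwrite('pics/'+f+'c.png',cv2.resize(c,None,fx=4.5,fy=4.5,interpolation=cv2.INTER_CUBIC))
print(ctrl.read_state()['contact_force'],ctrl.read_state()['position'])
E
```

```text
[-0.71659486  0.17942592 -0.01623763] [0.48236005 0.00941131 0.15910779]
```

View pics/s6c.png

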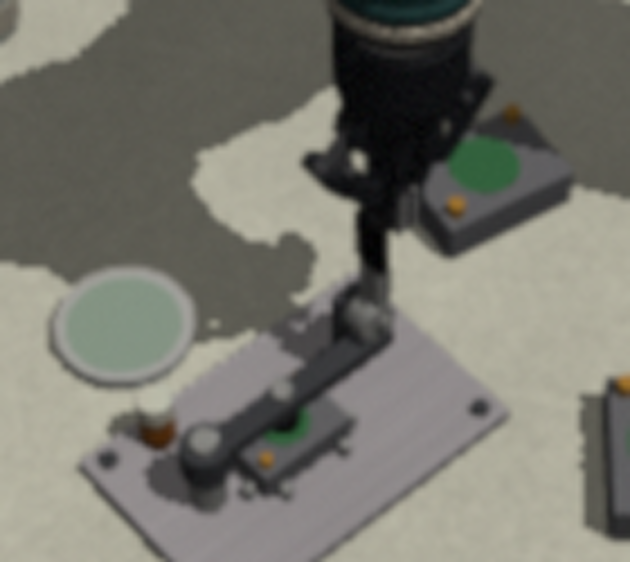

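Request:
{"op": "arm_command", "data": {
  "increments": [8,0,0,0,15,0,0,0,22,0,0,0,29,0,-1,0,36,0,-3,0,43,0,-6,0,50,0,-10,0,50,0,-10,0]
}}

```text
time_s: 7.2
position: [0.5316, 0.0096, 0.1478]
ee_rot: [-0.0, 0.709, 0.705, 0.0]
contact_force: [0.1, 0.3, 0.1]
opening: 0.0003
```

```bash
python3 - <<'E'
from h import *
for n,f,b in(('scene','s7',(130,255,175,315)),):
    s=snap(n,f); c=s['image'][b[0]:b[1],b[2]:b[3],::-1]
    cv2.imwrite('pics/'+f+'c.png',cv2.resize(c,None,fx=4.5,fy=4.5,interpolation=cv2.INTER_CUBIC))
print(ctrl.read_state()['contact_force'],ctrl.read_state()['position'])
E
```

```text
[0.08965661 0.36112784 0.53511658] [0.53125597 0.00947248 0.1481576 ]
```

View pics/s7c.png

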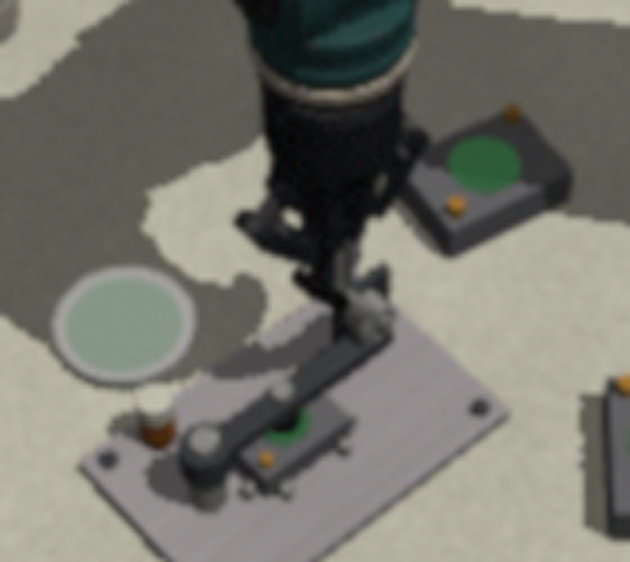

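Request:
{"op": "arm_command", "data": {
  "increments": [6,0,-4,0,12,0,-9,0,17,0,-14,0,22,0,-20,0,26,0,-26,0,30,0,-33,0,33,0,-40,0,33,0,-40,0]
}}

```text
time_s: 7.92
position: [0.5641, 0.0096, 0.1069]
ee_rot: [-0.0, 0.709, 0.705, -0.0]
contact_force: [0.6, 0.6, 0.6]
opening: -0.0001
```

Request:
{"op": "arm_command", "data": {
  "increments": [1,0,-3,0,2,0,-6,0,3,0,-9,0,3,0,-12,0,3,0,-12,0]
}}

```text
time_s: 8.33
position: [0.5669, 0.0094, 0.096]
ee_rot: [0.0, 0.709, 0.705, 0.0]
contact_force: [0.5, 0.3, -0.3]
opening: -0.0002
```

Request:
{"op": "arm_command", "data": {
  "increments": [0,0,-1,0,0,0,-2,0,0,0,-2,0,0,0,-2,0]
}}

```text
time_s: 8.67
position: [0.567, 0.0094, 0.0945]
ee_rot: [0.0, 0.709, 0.705, 0.0]
contact_force: [1.6, -0.4, 3.2]
opening: 0.0003
```

Request:
{"op": "arm_command", "data": {
  "increments": [0,0,-1,0,0,0,-1,0,0,0,-1,0]
}}

```text
time_s: 8.92
position: [0.5671, 0.0094, 0.094]
ee_rot: [0.001, 0.709, 0.705, 0.0]
contact_force: [-0.8, -0.2, 9.9]
opening: 0.0
```

Request:
{"op": "arm_command", "data": {
  "increments": [0,0,-1,0,0,0,-2,0,0,0,-2,0,0,0,-2,0]
}}

```text
time_s: 9.25
position: [0.5674, 0.0094, 0.0935]
ee_rot: [0.001, 0.709, 0.705, 0.001]
contact_force: [-6.7, 1.7, 32.6]
opening: 0.0002
```

At the stop (33 N, no further travel, z matches the predicted 94 mm). Back off and check.

Request:
{"op": "arm_command", "data": {
  "increments": [0,0,5,0,0,0,20,0,0,0,50,0,0,0,85,0,0,0,120,0,-30,0,140,0,-65,0,140,0,-100,0,140,0]
}}

```text
time_s: 9.92
position: [0.4658, 0.0094, 0.2317]
ee_rot: [0.001, 0.709, 0.705, 0.0]
contact_force: [0.3, -0.0, 0.4]
opening: 0.0001
```

Request:
{"op": "arm_command", "data": {
  "increments": [-35,0,0,0,-50,0,0,0,-50,0,0,0]
}}

```text
time_s: 10.17
position: [0.4133, 0.0098, 0.2315]
ee_rot: [-0.0, 0.709, 0.705, -0.0]
contact_force: [1.9, 0.0, 0.9]
opening: -0.0003
```

```bash
python3 - <<'E'
from h import *
for n,f,b in(('scene','s8',(130,255,175,315)),):
    s=snap(n,f); c=s['image'][b[0]:b[1],b[2]:b[3],::-1]
    cv2.imwrite('pics/'+f+'c.png',cv2.resize(c,None,fx=4.5,fy=4.5,interpolation=cv2.INTER_CUBIC))
S=s
s=snap('wrist','w8')
p=[.574,.0096]
X=np.array([[.594,.0096,.0907],[.4995,.0096,.084],[.574,.0096,.036]])
print(proj(s,X)/.64); print((proj(S,X)-[175,130])*4.5)
print(ctrl.read_state()['contact_force'],ctrl.read_state()['position'])
E
```

```text
[[679.31254958 281.06888412]
 [533.42458831 279.3500894 ]
 [612.49629501 263.55776814]]
[[253.96561042 391.44237557]
 [374.39865498 314.54096972]
 [282.41259809 424.17292379]]
[ 0.62265106  0.12643236 -0.18289678] [0.41639229 0.00945215 0.23145449]
```

View pics/s8c.png

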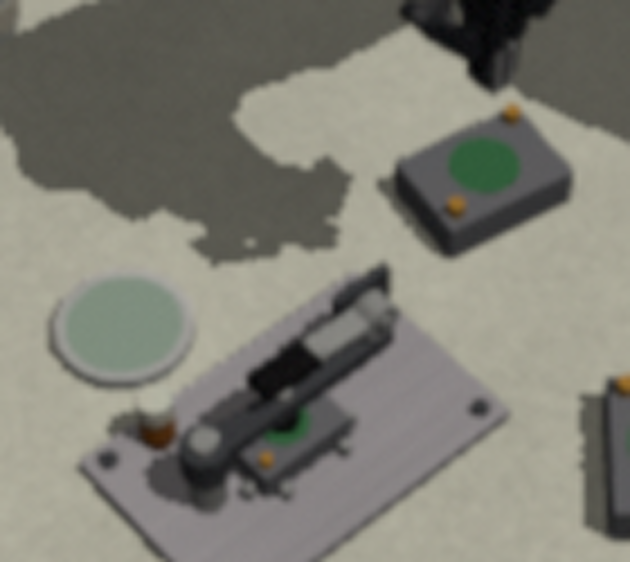

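View pics/w8.png

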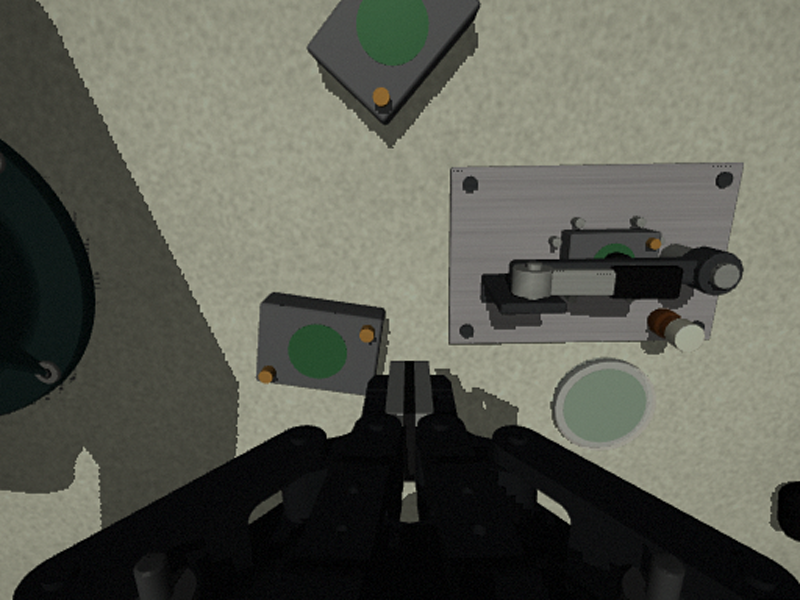

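Request:
{"op": "arm_command", "data": {
  "increments": [0,0,0,0,0,0,0,0,0,0,0,0,0,0,0,0]
}}

```text
time_s: 10.6
position: [0.417, 0.0095, 0.231]
ee_rot: [-0.0, 0.709, 0.705, -0.0]
contact_force: [-0.1, -0.4, -0.4]
opening: 0.0003
```

```bash
python3 -c "
from station import ctrl
print(ctrl.job_done()); print(ctrl.read_state()['contact_force'])"
```

```text
the job is handed in; nothing more can be done
None
the job is handed in; nothing more can be done
```

I clamped the cell and handed the job in at about 10.6 s; no verdict was reported. With the closed fingers I pushed the strap home first, then tipped the cam lever over and pressed it down onto the strap.

- **Strap:** it met its stop with about 13 N on the finger. The wrist picture taken before I touched the lever gave about 1.57 rad (home is 1.571). I did not measure it again afterwards, but the last pictures show it still lying across the cell.
- **Lever:** it stopped with about 33 N on the finger, with the fingertip at z 93.5 mm against 94.3 mm predicted. In the last scene picture its outer end is within about 1.5 camera pixels of where it should be fully down, so I judge it within roughly 0.05 rad.
- **Cell and surroundings:** by eye the cell is seated in its nest, and the vial, the petri dish and the look-alike cells that show in the last pictures have not moved. The beaker, slide box, sample jar and forceps were outside the last views I looked at, but the arm did not go near them.
- **Robot:** it stands clear, with contact force near 0.

No check failed or disagreed.

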